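Unstack the topping tins into their trays

TASK

Take the stack of four topping tins apart from the top down, one tin at a time, and stand each, upright and flat, inside the tray of its own shape and size before you go on to the next: the small round tin, the larger round tin, the square tin, then the oblong tin. Let go of them all, never tip a tin over, and leave the sugar dredger and the spatula where they are.

Things in the scene. Friction and masses are not known exactly. Their poses are not given: they have to be found in the camera images.
- tin_small: Small round tin, 36 mm diameter, 40 mm high; at the start the top of the stack, standing on the larger round tin. Steel sides, a thin dark seam near the top, flat lid with a white panel. Loose, closed, about 60 to 120 g. Origin: centre of its underside; z up.
- tin_round: Larger round tin, 54 mm diameter, 36 mm high; at the start third from the bottom, standing on the square tin. Steel sides, a thin dark seam near the top, flat lid with a white panel. Loose, closed, about 125 to 235 g. Origin: centre of its underside; z up.
- tin_square: Square tin, 62 x 62 mm, 34 mm high; at the start second from the bottom, standing on the oblong tin, slightly turned and off its middle. Steel sides, a thin dark seam near the top, flat lid with a white panel. Loose, closed, about 175 to 325 g. Origin: centre of its underside; z up. x and y are square to its sides.
- tin_oblong: Oblong tin, 130 mm (along its x) x 64 mm (along its y), 36 mm high; the bottom of the stack, standing on the bench. Steel sides, a thin dark seam near the top, flat lid with a white panel. Loose, closed, about 245 to 455 g. Origin: centre of its underside; z up.
- tray_small: Fixed on the bench: low wooden tray open at the top. Floor 4 mm thick, rim 4 mm thick and 12 mm above the bench (8 mm above the tray's floor). Round, 60 mm outside, recess 52 mm in diameter: the smallest tray, for the small round tin. Origin: centre of its underside, on the bench; the tin's underside comes to rest 4 mm above it.
- tray_round: Fixed on the bench: low wooden tray open at the top. Floor 4 mm thick, rim 4 mm thick and 12 mm above the bench (8 mm above the tray's floor). Round, 78 mm outside, recess 70 mm in diameter: for the larger round tin. Origin: centre of its underside, on the bench; the tin's underside comes to rest 4 mm above it.
- tray_square: Fixed on the bench: low wooden tray open at the top. Floor 4 mm thick, rim 4 mm thick and 12 mm above the bench (8 mm above the tray's floor). Square, 86 x 86 mm outside, recess 78 x 78 mm: for the square tin. x and y are square to its sides. Origin: centre of its underside, on the bench; the tin's underside comes to rest 4 mm above it.
- tray_oblong: Fixed on the bench: low wooden tray open at the top. Floor 4 mm thick, rim 4 mm thick and 12 mm above the bench (8 mm above the tray's floor). Oblong, 154 mm (along its x) x 88 mm (along its y) outside, recess 146 x 80 mm: for the oblong tin. Origin: centre of its underside, on the bench; the tin's underside comes to rest 4 mm above it.
- dredger: Bystander: a loose aluminium sugar dredger, round, 54 mm diameter, 75 mm high, standing on the bench. Origin: centre of its underside; z up.
- spatula: Bystander: a loose spatula, 160 mm long along its x, lying on the bench at the far side of the work. Origin: on its underside, midway along its length; its flat blade is 65 mm wide.
There are look-alikes about, which are no part of the job. What is shaped like the tin_oblong but red is not meant.

How it is judged:
By the outcome, as a careful person would: the job done as asked, in the order asked, and still so for the second after the job is handed in, with the robot touching nothing.
It also fails if it takes over 120 s, if anything falls off the work surface, if the arm or the gripper's body presses on something with over 40 N, if the wrist force passes 120 N, or if a joint passes its speed limit or range.

ROBOT

A 6-joint arm with a two-finger parallel gripper is mounted at the origin on the work surface. World frame = base frame: x ahead of the robot, y to its left, z up, the work surface at z = 0. Lengths are in m, angles in rad, forces in N, time in s.
With the tool pointing down it reaches from about 0.275 to 0.825 m from the base axis. Payload 5.2 kg.
Tool frame: the origin (TCP) lies on the mounting face of the last link; the fingertips stand 186 mm ahead of it and the grasp point (between the pads) lies 167 mm ahead of it; z points along the fingers, y is the line along which they close (so a half turn about z gives the same grasp; the last joint's range is limited). The gripper opens to 93 mm and grips with 3 to 60 N. Pads are 15 mm wide; open, the fingers measure 128 mm over their backs; the gripper's body (75 mm by 188 mm) begins 65 mm behind the grasp point.
Start: joints at [1.125, 0.259, 1.535, -0, 1.348, -0.203], TCP at [0.132, 0.534, 0.405] pointing down, gripper open.
Joint ranges: [-3.14, 3.14], [-0.91, 2.08], [0.19, 2.58], [-1.22, 4.36], [0.22, 2.71], [-3.12, 3.12]. Speed limits (rad/s): [2.57, 2.57, 3.14, 3.14, 3.14, 3.14].

INTERFACE

Orientations are given as a 3x3 rotation matrix whose columns are the frame's x, y, z axes.
In Python, from plant import sensors, viewer, workorder gives the robot as it stands.
- The arm moves only by the tool play_rows, never from a script. Its argument "rows" is a list of rows, each an object with "rot": the turn, a rotation vector about the tool's x, y, z in degrees, a list of three; "travel": the shift along the tool's x, y, z in units of 40 mm (1.0 is 40 mm), a list of three; "gripper": the finger opening in mm, from 0 to 93. In form: [{"rot": [rx, ry, rz], "travel": [dx, dy, dz], "gripper": gripper}, ...]. A call has 1 to 10 rows; each row shifts and turns the commanded pose from where the row before left it, along the tool's axes as they then stand; what a row does not reach is not made up. A row lasts 1/10 s, in which the tool goes at most 50 mm and 8.59 degrees, less where a joint would pass 70% of its speed; a pose out of reach is approached as far as the arm can. A call is refused whole if a number of a shift passes 1 or a number of a turn 8.59, either way. A call with a gripper value outside its range is refused whole. The fingers move at their own pace and stop on an object; "force" is the grip in N (left out, the last holds). Time passes only in rows, so rows that do not move let the fingers close. It gives the time, the measured TCP pose, the force, the opening and the grip force at its end, in the units of the state.
- sensors.state(): the state, without advancing time (a new reading comes with each control period).
- viewer.camera(name): name is "side" or "top"; returns a dict with "frame" (480x640x3 uint8, red, green, blue), "K" (3x3 intrinsics, pixels), "distortion" ([k1, k2, p1, p2, k3] as OpenCV has them; the pictures are not rectified), "T" (4x4, takes a point from camera to world coordinates). Camera axes: x right, y up, looking along -z (the intrinsics and any distortion apply to the point x, -y, -z); pixel columns grow to the right and rows downward; lengths in m; the calibration is good to about 2 mm. A picture is of the moment at which its call begins. There is no depth.
- workorder.sign_off(): hands the job in; it is judged then, once.
Trained networks look in a picture, given as the dict that the camera call returned (one of the last four; its "shot" number tells which), for a name from the list of things; names that differ only in an ending like _2 or _b are one class to them, and where a whole thing is asked for, a point or a joint stands for the part that bears it (a point fixed in the world has none). Each returns a list of dicts, best first, with "score" (0 to 1); they miss things now and then, are a little off and sometimes report something else, mostly with a low value. They report only what shows in the picture. A call takes as long as a camera call. They do not tell look-alikes from the thing itself.
- viewer.recognise(picture, name): "location" ([column, row] in pixels, amid what is visible of it).
The state is a dict: "time": time; "joint_positions": joint angles; "joint_vel": joint speeds; "joint_torque": joint torques, N m; "tool_pos": TCP position; "tool_rot": TCP orientation; "force": force on the tool from outside, world axes, zero at the start; "torque": the same for the moment, N m; "gripper_width": finger opening in m; "grip_force": force on a finger pad.
Only numpy, scipy, OpenCV 4.12 (cv2) and the standard library are available. Lean on these libraries where they do the work, as an engineer would, in place of code of your own. Each camera call takes 0.05 s, during which the arm holds its last target. There are 200 camera calls.

## Working session

There is one attempt and no reset: what is moved stays moved. The work goes in short steps, Python scripts to look and compute and a tool call to move; the robot and the scene stay as the last step left them, time stands still between calls to the robot, and variables do not carry over. Pictures are saved under pics/ and viewed, at most 14 in all, crops included, and the job is handed in when it is done.

Besides the shell and the picture viewer there is one more tool, called after ">>>" in YAML: its name, and indented under it one key for each argument. play_rows: Moves the arm, as the interface text tells. Its arguments: {"type":"object","properties":{"rows":{"type":"array"},"force":{"type":"number"}},"required":["rows"]}

```bash
mkdir -p pics; python3 - <<'E'
from plant import sensors, viewer
import cv2
s=sensors.state();print({k:s[k] for k in('time','tool_pos','tool_rot','force','gripper_width')})
for n in('top','side'):
    c=viewer.camera(n);cv2.imwrite(f'pics/{n}0.png',c['frame'][:,:,::-1]);print(n,c['K'],c['distortion'],c['T'])
    for t in 'tin_small tin_round tin_square tin_oblong tray_small tray_round tray_square tray_oblong dredger spatula'.split():
        print(t,[(r['location'],round(r['score'],2)) for r in viewer.recognise(c,t)])
E
```

```text
{'time': 0.0, 'tool_pos': array([0.13209742, 0.53367788, 0.40392829]), 'tool_rot': array([[-9.70681520e-01,  2.40367900e-01, -8.12119544e-04],
       [ 2.40368950e-01,  9.70680212e-01, -1.64152016e-03],
       [ 3.93739615e-04, -1.78860161e-03, -9.99998323e-01]]), 'force': array([-0.82403296, -0.3172927 , -0.33094082]), 'gripper_width': 0.0927967289430575}
top [[436.25912229   0.         318.72770367]
 [  0.         436.25912229 244.93597856]
 [  0.           0.           1.        ]] [0.02434195 0.         0.         0.         0.        ] [[ 0.0172189   0.99915219 -0.03739538  0.5028774 ]
 [-0.99928575  0.01845538  0.03297548  0.08641719]
 [ 0.03363767  0.03680087  0.99875633  1.12240637]
 [ 0.          0.          0.          1.        ]]
tin_small [([217.3, 291.2], 0.63)]
tin_round [([227.5, 291.2], 0.81)]
tin_square [([229.5, 294.7], 0.75), ([345.7, 189.0], 0.71)]
tin_oblong [([155.5, 269.8], 0.92), ([223.7, 265.6], 0.62)]
tray_small [([336.9, 244.4], 0.78)]
tray_round [([419.3, 212.4], 0.66)]
tray_square [([448.4, 287.6], 0.79)]
tray_oblong [([260.1, 215.3], 0.86)]
dredger [([2
[... 178 characters left out ...]
      0.           1.        ]] [-0.09400912  0.          0.          0.          0.        ] [[-0.90184983  0.30818956 -0.3027971   0.26376443]
 [-0.43196603 -0.62939582  0.64596149  0.67755862]
 [ 0.00849936  0.71335832  0.70074793  0.74719511]
 [ 0.          0.          0.          1.        ]]
tin_small [([333.1, 326.4], 0.86)]
tin_round [([337.5, 351.3], 0.83)]
tin_square []
tin_oblong [([261.4, 441.4], 0.97), ([312.8, 366.2], 0.75), ([337.7, 350.9], 0.69)]
tray_small [([347.1, 246.1], 0.91)]
tray_round [([341.6, 181.4], 0.7)]
tray_square [([424.7, 186.7], 0.57)]
tray_oblong [([268.6, 299.0], 0.7)]
dredger [([391.1, 306.2], 0.92), ([334.5, 326.9], 0.37)]
spatula [([289.3, 215.4], 0.79)]
```

View pics/top0.png

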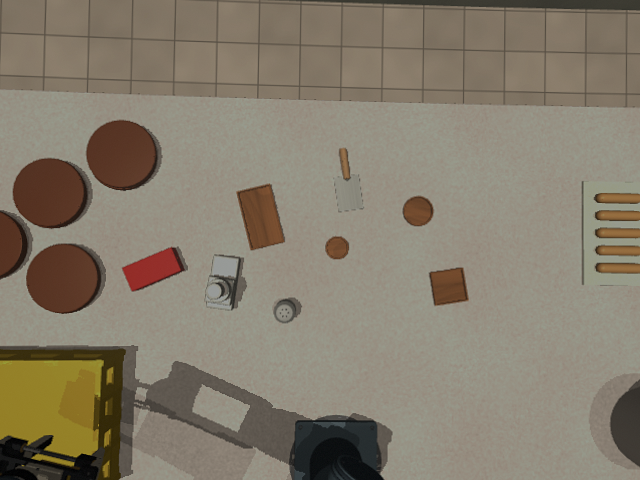

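View pics/side0.png

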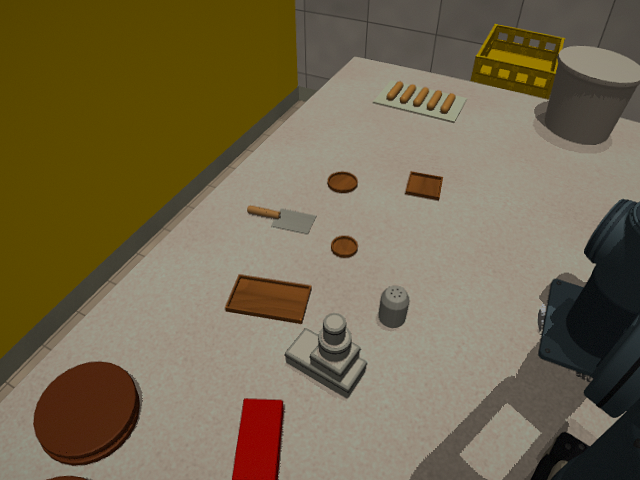

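```bash
cat > h.py <<'E'
import cv2, numpy as np
from plant import sensors, viewer
F=np.diag([1,-1,-1])
def px2w(c,uv,z):
    d=cv2.undistortPoints(np.array(uv,float).reshape(-1,1,2),c['K'],np.array(c['distortion']))[:,0]
    r=np.c_[d,np.ones(len(d))]@F@c['T'][:3,:3].T
    o=c['T'][:3,3]; return (o+r*((z-o[2])/r[:,2])[:,None])[:,:2]
def w2px(c,p):
    p=(np.atleast_2d(p)-c['T'][:3,3])@c['T'][:3,:3]@F
    return cv2.projectPoints(p,np.zeros(3),np.zeros(3),c['K'],np.array(c['distortion']))[0][:,0]
def ortho(c,cx,cy,w,h,z,s):  # metric picture at height z, s px/m; up=+x, left=+y
    W,H=int(w*s),int(h*s); u,v=np.meshgrid(np.arange(W),np.arange(H))
    P=np.c_[(cx+h/2-v.ravel()/s),(cy+w/2-u.ravel()/s),np.full(W*H,z)]
    m=w2px(c,P).astype(np.float32).reshape(H,W,2)
    return cv2.remap(c['frame'],m,None,cv2.INTER_CUBIC)
E
python3 - <<'E'
from h import *
for n in('top','side'):
    c=viewer.camera(n); hsv=cv2.cvtColor(c['frame'],cv2.COLOR_RGB2HSV)
    m=((hsv[...,0]<18)&(hsv[...,1]>110)&(hsv[...,2]>40)).astype(np.uint8)
    m=cv2.morphologyEx(m,cv2.MORPH_OPEN,np.ones((2,2)))
    for k in cv2.findContours(m,cv2.RETR_EXTERNAL,cv2.CHAIN_APPROX_NONE)[0]:
        a=cv2.contourArea(k)
        if 250<a<8000:
            g=cv2.boundingRect(k); w=px2w(c,k[:,0],.010)
            r=cv2.minAreaRect((w*1000).astype(np.float32)); print(n,g,np.round(r[0],1),np.round(r[1],1),round(r[2],1))
t=viewer.camera('top'); s=viewer.camera('side')
a=cv2.resize(t['frame'][240:325,190:310],None,fx=6,fy=6,interpolation=cv2.INTER_CUBIC)
cv2.imwrite('pics/t1.png',a[:,:,::-1])
b=cv2.resize(s['frame'][300:405,270:420],None,fx=5,fy=5,interpolation=cv2.INTER_CUBIC)
cv2.imwrite('pics/s1.png',b[:,:,::-1])
E
```

```text
top (431, 269, 38, 37) [ 442.7 -287.8] [85.2 86.3] 9.9
top (597, 264, 43, 10) [ 498.  -723.4] [ 23.2 108.9] 1.1
top (124, 249, 61, 43) [475.2 462.1] [ 66.4 138.8] 24.5
top (597, 247, 43, 9) [ 543.1 -723.8] [ 20.7 109. ] 1.1
top (28, 245, 71, 69) [448.6 681.3] [168.2 167.9] 1.1
top (327, 238, 23, 22) [5.364e+02 2.000e-01] [53.7 56.4] 1.0
top (597, 229, 43, 10) [ 588.4 -724.2] [ 23.3 109.2] 1.1
top (0, 213, 24, 65) [531.1 807.4] [158.   54.2] 2.5
top (597, 212, 43, 10) [ 632.5 -724.5] [ 23.4 109.3] 1.1
top (405, 198, 29, 29) [ 634.3 -207.3] [72.4 72.8] 1.1
top (597, 194, 43, 10) [ 679.4 -724.7] [ 23.4 109.5] 1.1
top (238, 185, 47, 66) [611.8 197.8] [153.5  87.5] 15.0
top (14, 160, 72, 69) [661.6 720.7] [170.2 169.7] 48.3
top (88, 122, 69, 69) [759.7 548.8] [172.5 167.2] 1.8
side (233, 399, 52, 81) [482.2 453. ] [ 68.9 130.4] 24.5
side (34, 363, 103, 103) [768.5 549.8] [171.2 182.1] 27.6
side (227, 276, 85, 49) [610.5 205.3] [154.4  94.9] 15.0
side (332, 237, 27, 22) [533.4   9.9] [57.3 64.5] 25.2
side (407, 173, 37, 28) [ 439.4 -278.4] [84.9 98. ] 9.8
side (329, 173, 30, 21) [ 630.2 -197.7] [74.1 82.4] 26.3
```

View pics/t1.png

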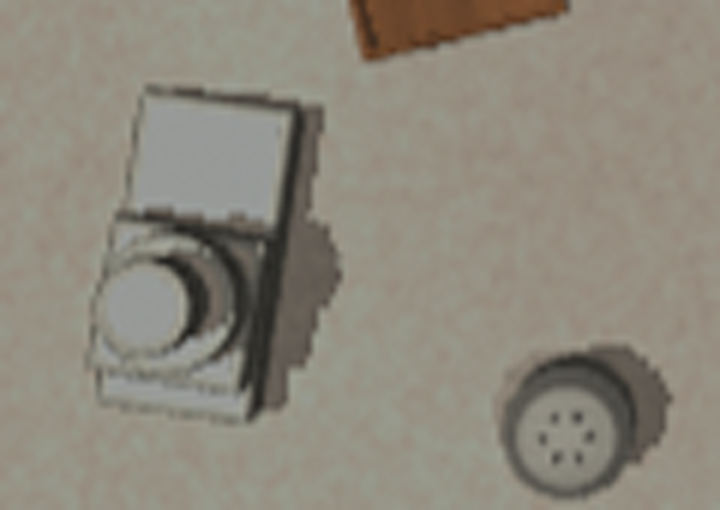

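View pics/s1.png

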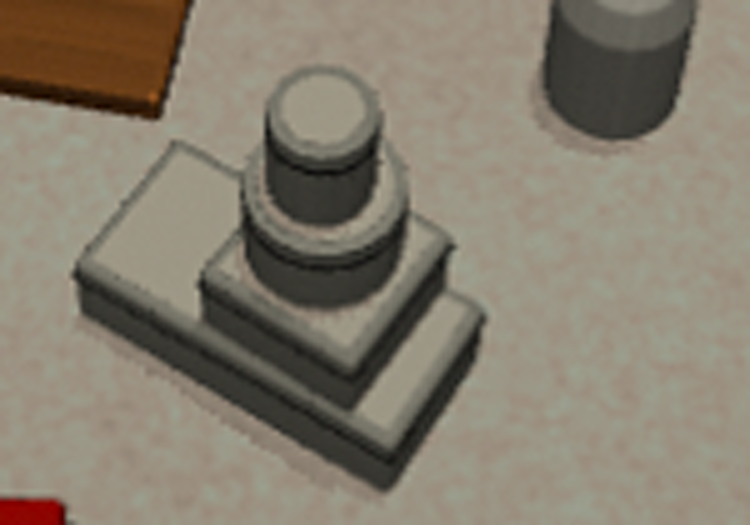

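```bash
python3 - <<'E'
from h import *
t=viewer.camera('top'); s=viewer.camera('side')
T=lambda p,z:np.round(px2w(t,(np.array(p)+.5)/6-.5+[190,240],z)*1000,1)
S=lambda p,z:np.round(px2w(s,(np.array(p)+.5)/5-.5+[270,300],z)*1000,1)
print('small',T([[147,305]],.146),S([[322,113]],.146))
print('round',T([[177,302]],.106),S([[325,195]],.106))
sq=S([[455,243],[350,367],[202,275]],.07); print('sq',sq,'ctr',(sq[0]+sq[2])/2, [np.degrees(np.arctan2(*(b-a)[::-1])) for a,b in zip(sq,sq[1:])],[np.linalg.norm(b-a) for a,b in zip(sq,sq[1:])])
print('sqtop',T([[115,213],[272,238],[250,390],[93,370]],.07))
for f,q in((S,[[178,143],[77,268],[391,447],[486,315]]),(T,[[143,87],[300,102],[250,422],[97,403]])):
    o=f(q,.036); print('ob',o.tolist(),o.mean(0),[np.degrees(np.arctan2(*(o[(i+1)%4]-o[i])[::-1])) for i in range(4)],[np.linalg.norm(o[(i+1)%4]-o[i]) for i in range(4)])
E
```

```text
small [[434.6 283.9]] [[433.  288.4]]
round [[433.1 280.6]] [[429.9 290.9]]
sq [[392.2 267.5]
 [404.6 324.6]
 [462.5 315.1]] ctr [427.35 291.3 ] [np.float64(77.7477244423841), np.float64(-9.317838901053774)] [np.float64(58.430899359842165), np.float64(58.67418512429463)]
sqtop [[465.5 312.8]
 [456.5 250.7]
 [396.2 257.8]
 [403.3 319.7]]
ob [[505.2, 251.9], [512.7, 313.5], [387.3, 327.8], [378.0, 268.7]] [445.8   290.475] [np.float64(83.05821957891477), np.float64(173.4943733543163), np.float64(-98.94275394840973), np.float64(-7.523820438638621)] [np.float64(62.05489505268702), np.float64(126.21271726731823), np.float64(59.82725131576749), np.float64(128.30463748438711)]
ob [[516.2, 310.2], [511.1, 245.9], [379.7, 263.0], [386.7, 325.3]] [448.425 286.1  ] [np.float64(-94.5349614108864), np.float64(172.5853697090253), np.float64(83.58915997976756), np.float64(-6.650787542074501)] [np.float64(64.50193795538237), np.float64(132.50799975850518), np.float64(62.69202501116072), np.float64(130.37737533790138)]
```

```bash
cat >> h.py <<'E'
def go(x,y,z,yaw=None):  # mm grasp point; yaw deg of tool y in world
    s=sensors.state(); R=s['tool_rot']; d=R.T@(np.array([x,y,z+167])/1000-s['tool_pos'])/.04
    a=np.degrees(np.arctan2(R[1,1],R[0,1])); 
    print('units',np.round(d,2),'yaw',round(a,1),'rz',None if yaw is None else round(a-yaw,1),'joints',np.round(s['joint_positions'],2),'grasp',np.round(s['tool_pos']*1000-[0,0,167],1),'t',round(s['time'],2),'w',round(s['gripper_width']*1000,1))
E
python3 -c "
from h import *
go(434,286,200,82)"
```

```text
units [-8.81 -4.2   0.94] yaw 76.1 rz -5.9 joints [ 1.13  0.26  1.54 -0.    1.35 -0.2 ] grasp [132.2 533.9 237.7] t 1.4 w 93.1
```

>>> play_rows:
  rows:
    - {"rot": [0, 0, 0], "travel": [-0.5, -0.24, 0], "gripper": 93}
    - {"rot": [0, 0, 0], "travel": [-0.9, -0.43, 0], "gripper": 93}
    - {"rot": [0, 0, 0], "travel": [-0.95, -0.45, 0], "gripper": 93}
    - {"rot": [0, 0, 0], "travel": [-0.95, -0.45, 0], "gripper": 93}
    - {"rot": [0, 0, 0], "travel": [-0.95, -0.45, 0], "gripper": 93}
    - {"rot": [0, 0, 0], "travel": [-0.95, -0.45, 0], "gripper": 93}
    - {"rot": [0, 0, 0], "travel": [-0.95, -0.45, 0], "gripper": 93}
    - {"rot": [0, 0, 0], "travel": [-0.95, -0.45, 0], "gripper": 93}
    - {"rot": [0, 0, 0], "travel": [-0.95, -0.45, 0], "gripper": 93}
    - {"rot": [0, 0, -5.9], "travel": [0, 0, 0], "gripper": 93}

```text
time: 2.4
tool_pos: [0.4116, 0.3052, 0.4047]
tool_rot: [[-0.99, 0.143, 0.002], [0.143, 0.99, -0.001], [-0.002, -0.001, -1.0]]
force: [-0.6, 0.3, -0.8]
gripper_width: 0.0929
grip_force: 0.0
```

```bash
python3 -c "
from h import *
go(434,286,136,82)"
```

```text
units [-0.62 -0.39  2.54] yaw 81.8 rz -0.2 joints [ 0.42  0.19  1.62 -0.    1.33 -1.01] grasp [411.6 305.2 237.7] t 2.4 w 92.9
```

>>> play_rows:
  rows:
    - {"rot": [0, 0, 0], "travel": [-0.4, -0.25, 0.3], "gripper": 70}
    - {"rot": [0, 0, 0], "travel": [-0.22, -0.14, 0.3], "gripper": 60}
    - {"rot": [0, 0, 0], "travel": [0, 0, 0.1], "gripper": 60}
    - {"rot": [0, 0, 0], "travel": [0, 0, 0], "gripper": 60}

```text
time: 2.8
tool_pos: [0.43, 0.2893, 0.3757]
tool_rot: [[-0.99, 0.14, -0.002], [0.14, 0.99, -0.001], [0.002, -0.001, -1.0]]
force: [0.0, -0.4, 0.5]
gripper_width: 0.0658
grip_force: 0.0
```

```bash
python3 - <<'E'
from h import *
go(434,286,136,82)
t=viewer.camera('top'); s=viewer.camera('side')
b=cv2.resize(s['frame'][220:405,240:420],None,fx=3.2,fy=3.2); 
a=cv2.resize(t['frame'][220:340,150:310],None,fx=1,fy=1)
cv2.imwrite('pics/s2.png',b[:,:,::-1])
E
```

```text
units [-0.12 -0.07  1.82] yaw 82.0 rz -0.0 joints [ 0.38  0.22  1.65  0.    1.27 -1.05] grasp [430.  289.3 208.7] t 2.8 w 65.8
```

View pics/s2.png

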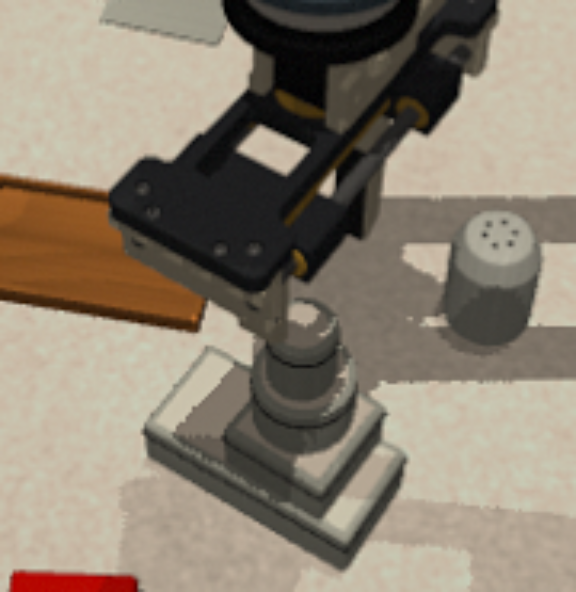

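The stack is intact, with the left finger at about (265,290) of the crop standing over the small tin, whose lid is at (310,320); the dredger is clear. Descending.

>>> play_rows:
  rows:
    - {"rot": [0, 0, 0], "travel": [-0.1, -0.06, 0.3], "gripper": 62}
    - {"rot": [0, 0, 0], "travel": [0, 0, 0.5], "gripper": 62}
    - {"rot": [0, 0, 0], "travel": [0, 0, 0.5], "gripper": 62}
    - {"rot": [0, 0, 0], "travel": [0, 0, 0.3], "gripper": 62}
    - {"rot": [0, 0, 0], "travel": [0, 0, 0.15], "gripper": 62}
    - {"rot": [0, 0, 0], "travel": [0, 0, 0], "gripper": 55}
    - {"rot": [0, 0, 0], "travel": [0, 0, 0], "gripper": 50}
  force: 8

```text
time: 3.6
tool_pos: [0.4343, 0.2865, 0.3073]
tool_rot: [[-0.99, 0.139, 0.001], [0.139, 0.99, 0.0], [-0.001, 0.0, -1.0]]
force: [-0.8, -1.0, -1.0]
gripper_width: 0.052
grip_force: 0.0
```

```bash
python3 - <<'E'
from h import *
go(434,286,136,82)
t=viewer.camera('side')
cv2.imwrite('pics/s3.png',cv2.resize(t['frame'][280:405,270:400],None,fx=4.5,fy=4.5)[:,:,::-1])
E
```

```text
units [ 0.01 -0.01  0.11] yaw 82.0 rz -0.0 joints [ 0.37  0.29  1.74  0.    1.1  -1.06] grasp [434.3 286.5 140.3] t 3.6 w 52.0
```

View pics/s3.png

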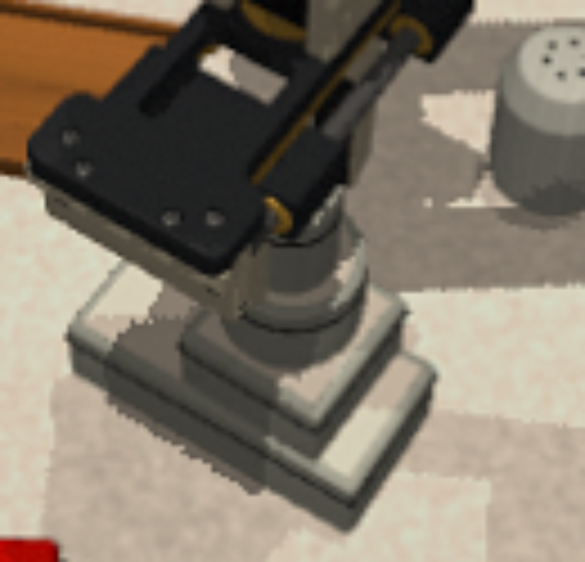

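The fingers straddle the small tin (lid around (310,235)) with the lower tins untouched; close now.

>>> play_rows:
  rows:
    - {"rot": [0, 0, 0], "travel": [0, 0, 0.1], "gripper": 45}
    - {"rot": [0, 0, 0], "travel": [0, 0, 0], "gripper": 42}
    - {"rot": [0, 0, 0], "travel": [0, 0, 0], "gripper": 39}
    - {"rot": [0, 0, 0], "travel": [0, 0, 0], "gripper": 36}
    - {"rot": [0, 0, 0], "travel": [0, 0, 0], "gripper": 33}
    - {"rot": [0, 0, 0], "travel": [0, 0, 0], "gripper": 30}
  force: 15

```text
time: 4.25
tool_pos: [0.4341, 0.2863, 0.3029]
tool_rot: [[-0.99, 0.139, 0.0], [0.139, 0.99, 0.0], [-0.0, 0.0, -1.0]]
force: [-0.1, -0.8, 0.8]
gripper_width: 0.0356
grip_force: 15.0
```

```bash
python3 -c "
from h import *
go(536,1,136,82)"
```

```text
units [-3.52 -6.71 -0.  ] yaw 82.0 rz -0.0 joints [ 0.37  0.3   1.75  0.    1.09 -1.06] grasp [434.1 286.3 135.9] t 4.25 w 35.6
```

>>> play_rows:
  rows:
    - {"rot": [0, 0, 0], "travel": [0, 0, -0.25], "gripper": 30}
    - {"rot": [0, 0, 0], "travel": [0, 0, -0.5], "gripper": 30}
    - {"rot": [0, 0, 0], "travel": [-0.2, -0.38, -0.25], "gripper": 30}
    - {"rot": [0, 0, 0], "travel": [-0.45, -0.85, 0], "gripper": 30}
    - {"rot": [0, 0, 0], "travel": [-0.5, -0.95, 0], "gripper": 30}
    - {"rot": [0, 0, 0], "travel": [-0.5, -0.95, 0], "gripper": 30}
    - {"rot": [0, 0, 0], "travel": [-0.5, -0.95, 0], "gripper": 30}
    - {"rot": [0, 0, 0], "travel": [-0.5, -0.95, 0], "gripper": 30}
    - {"rot": [0, 0, 0], "travel": [-0.45, -0.85, 0], "gripper": 30}
    - {"rot": [0, 0, 0], "travel": [-0.3, -0.6, 0.3], "gripper": 30}

```text
time: 5.25
tool_pos: [0.534, 0.0081, 0.3328]
tool_rot: [[-0.99, 0.141, 0.004], [0.141, 0.99, -0.001], [-0.005, -0.001, -1.0]]
force: [0.4, 0.5, -0.6]
gripper_width: 0.0358
grip_force: 15.0
```

```bash
python3 - <<'E'
from h import *
go(535.5,2,34,82)
E
```

```text
units [-0.04 -0.14  3.3 ] yaw 81.9 rz -0.1 joints [-0.19  0.29  1.68 -0.    1.17 -1.62] grasp [534.    8.1 165.8] t 5.25 w 35.8
```

>>> play_rows:
  rows:
    - {"rot": [0, 0, 0], "travel": [-0.02, -0.04, 0.5], "gripper": 30}
    - {"rot": [0, 0, 0], "travel": [0, 0, 0.7], "gripper": 30}
    - {"rot": [0, 0, 0], "travel": [0, 0, 0.7], "gripper": 30}
    - {"rot": [0, 0, 0], "travel": [0, 0, 0.5], "gripper": 30}
    - {"rot": [0, 0, 0], "travel": [0, 0, 0.15], "gripper": 30}
    - {"rot": [0, 0, 0], "travel": [0, 0, 0], "gripper": 30}

```text
time: 5.85
tool_pos: [0.5331, 0.009, 0.2285]
tool_rot: [[-0.99, 0.139, -0.001], [0.139, 0.99, 0.0], [0.001, 0.0, -1.0]]
force: [1.3, 0.6, 0.2]
gripper_width: 0.0358
grip_force: 15.0
```

```bash
python3 - <<'E'
from h import *
go(535.5,2,34,82)
t=viewer.camera('side')
cv2.imwrite('pics/s4.png',cv2.resize(t['frame'][170:300,280:440],None,fx=4.5,fy=4.5)[:,:,::-1])
E
```

```text
units [-0.08 -0.16  0.69] yaw 82.0 rz -0.0 joints [-0.19  0.41  1.79 -0.    0.94 -1.62] grasp [533.1   9.   61.5] t 5.85 w 35.8
```

View pics/s4.png

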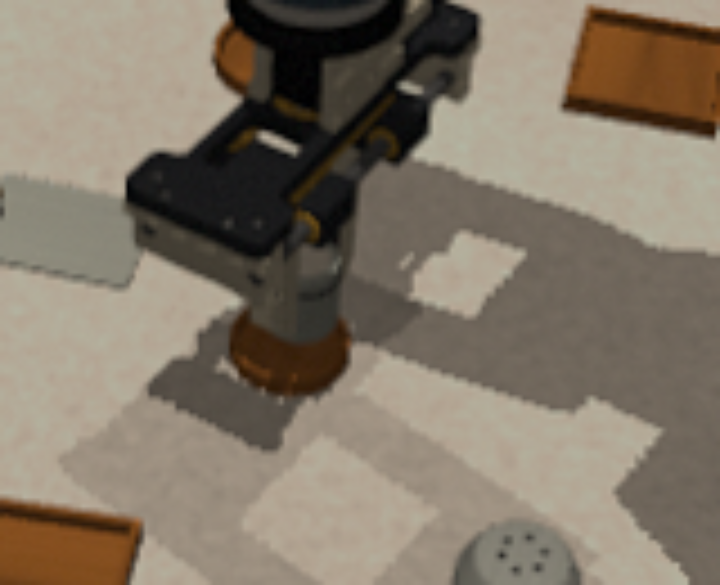

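The held tin hangs upright over the small tray (ring around (290,350)); I correct the last few mm and lower it.

>>> play_rows:
  rows:
    - {"rot": [0, 0, 0], "travel": [-0.08, -0.16, 0], "gripper": 30}
    - {"rot": [0, 0, 0], "travel": [0, 0, 0.3], "gripper": 30}
    - {"rot": [0, 0, 0], "travel": [0, 0, 0.25], "gripper": 30}
    - {"rot": [0, 0, 0], "travel": [0, 0, 0.1], "gripper": 30}
    - {"rot": [0, 0, 0], "travel": [0, 0, 0], "gripper": 30}

```text
time: 6.4
tool_pos: [0.5349, 0.0023, 0.2016]
tool_rot: [[-0.99, 0.139, -0.002], [0.139, 0.99, 0.0], [0.002, 0.0, -1.0]]
force: [-0.3, 0.2, -0.5]
gripper_width: 0.0359
grip_force: 15.0
```

```bash
python3 - <<'E'
from h import *
go(535.5,2,34,82)
E
```

```text
units [-0.02 -0.01  0.02] yaw 82.0 rz -0.0 joints [-0.2   0.46  1.81  0.    0.88 -1.64] grasp [534.9   2.3  34.6] t 6.4 w 35.9
```

>>> play_rows:
  rows:
    - {"rot": [0, 0, 0], "travel": [0, 0, 0.02], "gripper": 36}
    - {"rot": [0, 0, 0], "travel": [0, 0, 0], "gripper": 40}
    - {"rot": [0, 0, 0], "travel": [0, 0, 0], "gripper": 50}
    - {"rot": [0, 0, 0], "travel": [0, 0, 0], "gripper": 60}
    - {"rot": [0, 0, 0], "travel": [0, 0, -0.3], "gripper": 60}
    - {"rot": [0, 0, 0], "travel": [0, 0, -0.7], "gripper": 80}
    - {"rot": [0, 0, 0], "travel": [0, 0, -0.9], "gripper": 80}
    - {"rot": [0, 0, 0], "travel": [0, 0, -0.9], "gripper": 80}
    - {"rot": [0, 0, 0], "travel": [0.4, 0.6, -0.6], "gripper": 80}
    - {"rot": [0, 0, 0], "travel": [0.5, 0.8, 0], "gripper": 80}

```text
time: 7.4
tool_pos: [0.509, 0.0621, 0.343]
tool_rot: [[-0.99, 0.142, 0.009], [0.142, 0.99, -0.001], [-0.009, 0.0, -1.0]]
force: [0.6, 1.6, -0.2]
gripper_width: 0.08
grip_force: 0.0
```

```bash
python3 - <<'E'
from h import *
go(431,287,99,82)
t=viewer.camera('side')
cv2.imwrite('pics/s5.png',t['frame'][150:420,220:460][:,:,::-1].repeat(2,0).repeat(2,1))
p=viewer.camera('top')
print([(n,px2w(p,r['location'],.106)*1000,px2w(t,q['location'],.088)*1000,r['score'],q['score']) for n in('tin_round',) for r in viewer.recognise(p,n)[:1] for q in viewer.recognise(t,n)[:1]])
E
```

```text
units [2.75 5.29 1.9 ] yaw 81.8 rz -0.2 joints [-0.1   0.24  1.72 -0.    1.17 -1.52] grasp [509.   62.1 176. ] t 7.4 w 80.0
[('tin_round', array([[426.32118503, 272.87265543]]), array([[428.10450618, 287.00871458]]), 0.78, 0.6)]
```

View pics/s5.png

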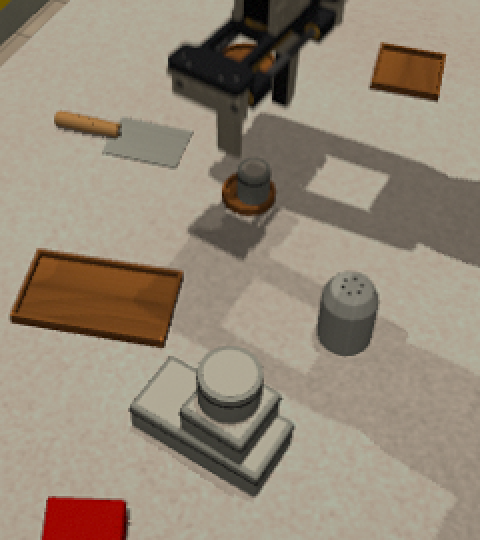

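The small tin stands in its tray (tin at (253,180), tray ring (250,193)); stack of three undisturbed. Next the larger round tin.

>>> play_rows:
  rows:
    - {"rot": [0, 0, 0], "travel": [0.44, 0.83, 0], "gripper": 90}
    - {"rot": [0, 0, 0], "travel": [0.46, 0.92, 0], "gripper": 90}
    - {"rot": [0, 0, 0], "travel": [0.46, 0.92, 0], "gripper": 90}
    - {"rot": [0, 0, 0], "travel": [0.46, 0.92, 0], "gripper": 90}
    - {"rot": [0, 0, 0], "travel": [0.43, 0.8, 0], "gripper": 90}
    - {"rot": [0, 0, 0], "travel": [0.3, 0.5, 0], "gripper": 90}
    - {"rot": [0, 0, 0], "travel": [0.1, 0.2, 0], "gripper": 90}
    - {"rot": [0, 0, 0], "travel": [0, 0, 0], "gripper": 90}

```text
time: 8.4
tool_pos: [0.4313, 0.2793, 0.3378]
tool_rot: [[-0.99, 0.138, -0.0], [0.138, 0.99, -0.0], [0.0, -0.0, -1.0]]
force: [-0.2, -0.4, 0.3]
gripper_width: 0.0897
grip_force: 0.0
```

```bash
python3 - <<'E'
from h import *
go(431,286,100,82)
E
```

```text
units [0.03 0.17 1.77] yaw 82.1 rz 0.1 joints [ 0.36  0.25  1.72 -0.    1.17 -1.07] grasp [431.3 279.3 170.8] t 8.4 w 89.7
```

>>> play_rows:
  rows:
    - {"rot": [0, 0, 0], "travel": [0.03, 0.17, 0.2], "gripper": 90}
    - {"rot": [0, 0, 0], "travel": [0, 0, 0.5], "gripper": 90}
    - {"rot": [0, 0, 0], "travel": [0, 0, 0.5], "gripper": 90}
    - {"rot": [0, 0, 0], "travel": [0, 0, 0.4], "gripper": 85}
    - {"rot": [0, 0, 0], "travel": [0, 0, 0.17], "gripper": 75}
    - {"rot": [0, 0, 0], "travel": [0, 0, 0], "gripper": 70}
    - {"rot": [0, 0, 0], "travel": [0, 0, 0], "gripper": 65}
    - {"rot": [0, 0, 0], "travel": [0, 0, 0], "gripper": 60}
    - {"rot": [0, 0, 0], "travel": [0, 0, 0], "gripper": 55}
    - {"rot": [0, 0, 0], "travel": [0, 0, 0], "gripper": 48}
  force: 20

```text
time: 9.4
tool_pos: [0.4309, 0.2861, 0.2678]
tool_rot: [[-0.99, 0.139, 0.001], [0.139, 0.99, 0.0], [-0.001, 0.001, -1.0]]
force: [0.1, 0.1, 2.1]
gripper_width: 0.0539
grip_force: 20.0
```

```bash
python3 - <<'E'
from h import *
go(633,-205,100,82)
E
```

```text
units [ -6.71 -11.45   0.02] yaw 82.0 rz -0.0 joints [ 0.37  0.34  1.8  -0.    1.01 -1.06] grasp [430.9 286.1 100.8] t 9.4 w 53.9
```

>>> play_rows:
  rows:
    - {"rot": [0, 0, 0], "travel": [0, 0, -0.2], "gripper": 48}
    - {"rot": [0, 0, 0], "travel": [0, 0, -0.5], "gripper": 48}
    - {"rot": [0, 0, 0], "travel": [-0.2, -0.35, -0.5], "gripper": 48}
    - {"rot": [0, 0, 0], "travel": [-0.45, -0.75, 0], "gripper": 48}
    - {"rot": [0, 0, 0], "travel": [-0.5, -0.9, 0], "gripper": 48}
    - {"rot": [0, 0, 0], "travel": [-0.53, -0.9, 0], "gripper": 48}
    - {"rot": [0, 0, 0], "travel": [-0.53, -0.9, 0], "gripper": 48}
    - {"rot": [0, 0, 0], "travel": [-0.53, -0.9, 0], "gripper": 48}
    - {"rot": [0, 0, 0], "travel": [-0.53, -0.9, 0], "gripper": 48}
    - {"rot": [0, 0, 0], "travel": [-0.53, -0.9, 0], "gripper": 48}

```text
time: 10.4
tool_pos: [0.5454, 0.0057, 0.3158]
tool_rot: [[-0.99, 0.139, 0.0], [0.139, 0.99, 0.0], [-0.0, 0.0, -1.0]]
force: [1.0, 0.6, -1.8]
gripper_width: 0.0538
grip_force: 20.0
```

>>> play_rows:
  rows:
    - {"rot": [0, 0, 0], "travel": [-0.53, -0.9, 0], "gripper": 48}
    - {"rot": [0, 0, 0], "travel": [-0.53, -0.9, 0], "gripper": 48}
    - {"rot": [0, 0, 0], "travel": [-0.53, -0.9, 0], "gripper": 48}
    - {"rot": [0, 0, 0], "travel": [-0.53, -0.9, 0], "gripper": 48}
    - {"rot": [0, 0, 0], "travel": [-0.4, -0.65, 0], "gripper": 48}
    - {"rot": [0, 0, 0], "travel": [-0.15, -0.2, 0], "gripper": 48}
    - {"rot": [0, 0, 0], "travel": [0, 0, 0], "gripper": 48}

```text
time: 11.1
tool_pos: [0.6262, -0.185, 0.315]
tool_rot: [[-0.99, 0.141, -0.0], [0.141, 0.99, 0.0], [0.0, 0.0, -1.0]]
force: [-0.2, 0.3, -1.6]
gripper_width: 0.0538
grip_force: 20.0
```

```bash
python3 - <<'E'
from h import *
go(633,-205,35,82)
E
```

```text
units [-0.24 -0.47  2.82] yaw 81.9 rz -0.1 joints [-0.46  0.51  1.39  0.    1.25 -1.89] grasp [ 626.2 -185.   148. ] t 11.1 w 53.8
```

>>> play_rows:
  rows:
    - {"rot": [0, 0, 0], "travel": [-0.24, -0.47, 0], "gripper": 48}
    - {"rot": [0, 0, 0], "travel": [0, 0, 0.4], "gripper": 48}
    - {"rot": [0, 0, 0], "travel": [0, 0, 0.7], "gripper": 48}
    - {"rot": [0, 0, 0], "travel": [0, 0, 0.6], "gripper": 48}
    - {"rot": [0, 0, 0], "travel": [0, 0, 0.3], "gripper": 48}
    - {"rot": [0, 0, 0], "travel": [0, 0, 0], "gripper": 48}

```text
time: 11.7
tool_pos: [0.632, -0.202, 0.2334]
tool_rot: [[-0.99, 0.138, -0.004], [0.138, 0.99, 0.002], [0.004, 0.002, -1.0]]
force: [0.3, 0.3, -1.1]
gripper_width: 0.0534
grip_force: 20.0
```

```bash
python3 - <<'E'
from h import *
go(633,-205,35,82)
t=viewer.camera('side')
a=cv2.resize(t['frame'][130:230,290:390],None,fx=4,fy=4,interpolation=cv2.INTER_CUBIC)
b=cv2.resize(t['frame'][200:300,290:390],None,fx=4,fy=4,interpolation=cv2.INTER_CUBIC)
cv2.imwrite('pics/s6.png',np.hstack([a,b])[:,:,::-1])
E
```

```text
units [-0.04 -0.07  0.78] yaw 82.1 rz 0.1 joints [-0.48  0.6   1.44  0.    1.1  -1.91] grasp [ 632.  -202.    66.4] t 11.7 w 53.4
```

View pics/s6.png

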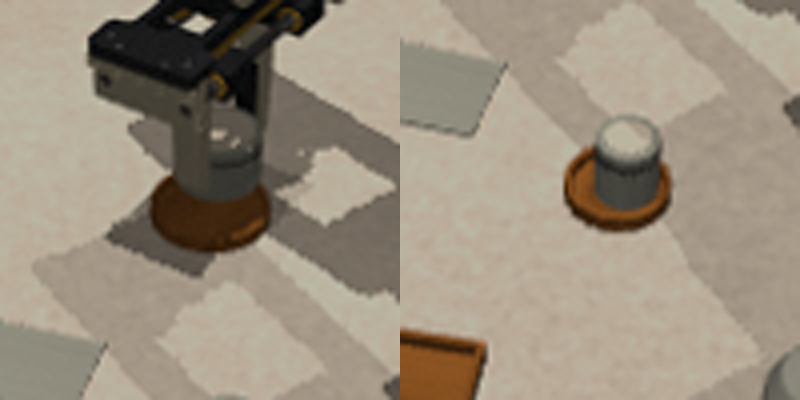

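```bash
python3 - <<'E'
from h import *
t=viewer.camera('side');p=viewer.camera('top')
print('side tray_round',w2px(t,[.6343,-.2073,.012]),'tin',w2px(t,[.632,-.202,.0355]),'small tray',w2px(t,[[.5364,.0002,.012],[.5355,.002,.044]]))
print('ring obs', 290+211/4, 290+217/4, 'tins', 290+223/4, 290+228/4, 150+137/4)
print('1mm +x', w2px(t,[[.633,-.202,.0355]])-w2px(t,[.632,-.202,.0355]))
a=cv2.resize(p['frame'][180:270,310:450],None,fx=5,fy=5,interpolation=cv2.INTER_CUBIC)
b=cv2.resize(t['frame'][220:270,320:376],None,fx=9,fy=9,interpolation=cv2.INTER_CUBIC)
cv2.imwrite('pics/t7.png',a[:,:,::-1])
E
```

```text
side tray_round [[343.64505202 179.60324688]] tin [[343.91938629 173.55867229]] small tray [[345.64806086 243.37402805]
 [346.22334458 233.58017989]]
ring obs 342.75 344.25 tins 345.75 347.0 184.25
1mm +x [[-0.36302062 -0.10625819]]
```

View pics/t7.png

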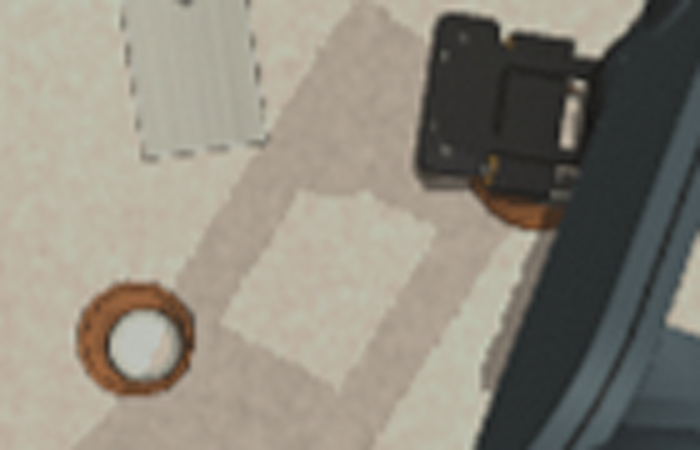

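The small tin sits inside its ring, about 4 mm off centre toward the lower right (lid (145,345), ring (136,338)). The same bias applies to the round tin, so I shift about +5 mm in x and +4 mm in y before lowering.

```bash
python3 -c "
from h import *
go(638,-201,35,82)"
```

```text
units [-0.1   0.08  0.87] yaw 82.0 rz 0.0 joints [-0.48  0.6   1.44  0.    1.1  -1.91] grasp [ 633.4 -203.4   69.7] t 11.85 w 53.6
```

>>> play_rows:
  rows:
    - {"rot": [0, 0, 0], "travel": [-0.1, 0.08, 0], "gripper": 48}
    - {"rot": [0, 0, 0], "travel": [0, 0, 0.3], "gripper": 48}
    - {"rot": [0, 0, 0], "travel": [0, 0, 0.3], "gripper": 48}
    - {"rot": [0, 0, 0], "travel": [0, 0, 0.15], "gripper": 48}
    - {"rot": [0, 0, 0], "travel": [0, 0, 0], "gripper": 48}
    - {"rot": [0, 0, 0], "travel": [0, 0, 0], "gripper": 48}

```text
time: 12.45
tool_pos: [0.6372, -0.2013, 0.2046]
tool_rot: [[-0.99, 0.14, -0.001], [0.14, 0.99, 0.0], [0.001, 0.0, -1.0]]
force: [-0.4, 0.2, -0.8]
gripper_width: 0.0535
grip_force: 20.0
```

```bash
python3 - <<'E'
from h import *
go(638,-201,35,82)
t=viewer.camera('side')
a=cv2.resize(t['frame'][130:230,290:390],None,fx=5,fy=5,interpolation=cv2.INTER_CUBIC)
cv2.imwrite('pics/s8.png',a[:,:,::-1])
E
```

```text
units [-0.02  0.01  0.06] yaw 82.0 rz -0.0 joints [-0.47  0.64  1.45 -0.    1.05 -1.9 ] grasp [ 637.2 -201.3   37.6] t 12.45 w 53.5
```

View pics/s8.png

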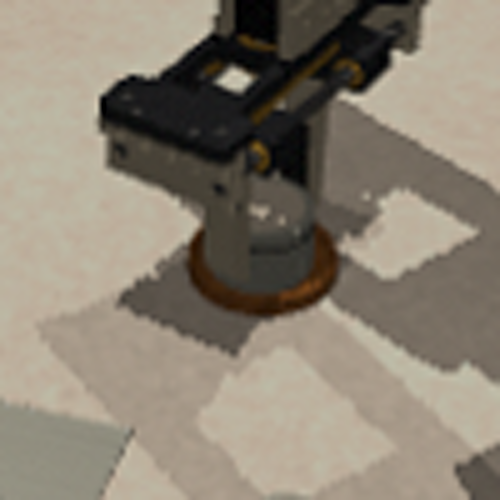

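The tin is centred in the ring (ring 189–338, tin's right edge 316). Final lowering, release, retreat.

>>> play_rows:
  rows:
    - {"rot": [0, 0, 0], "travel": [0, 0, 0.05], "gripper": 48}
    - {"rot": [0, 0, 0], "travel": [0, 0, 0.02], "gripper": 53}
    - {"rot": [0, 0, 0], "travel": [0, 0, 0], "gripper": 60}
    - {"rot": [0, 0, 0], "travel": [0, 0, 0], "gripper": 70}
    - {"rot": [0, 0, 0], "travel": [0, 0, 0], "gripper": 76}
    - {"rot": [0, 0, 0], "travel": [0, 0, -0.3], "gripper": 76}
    - {"rot": [0, 0, 0], "travel": [0, 0, -0.7], "gripper": 80}
    - {"rot": [0, 0, 0], "travel": [0, 0, -0.9], "gripper": 93}
    - {"rot": [0, 0, 0], "travel": [0, 0, -0.9], "gripper": 93}
    - {"rot": [0, 0, 0], "travel": [0.4, 0.7, 0], "gripper": 93}

```text
time: 13.5
tool_pos: [0.6276, -0.1746, 0.3218]
tool_rot: [[-0.99, 0.142, 0.013], [0.142, 0.99, -0.007], [-0.013, -0.005, -1.0]]
force: [0.2, 1.1, 1.2]
gripper_width: 0.0929
grip_force: 0.0
```

>>> play_rows:
  rows:
    - {"rot": [0, 0, 0], "travel": [0.53, 0.9, 0], "gripper": 93}
    - {"rot": [0, 0, 0], "travel": [0.53, 0.95, 0], "gripper": 93}
    - {"rot": [0, 0, 0], "travel": [0.53, 0.95, 0], "gripper": 93}
    - {"rot": [0, 0, 0], "travel": [0.53, 0.95, 0], "gripper": 93}
    - {"rot": [0, 0, 0], "travel": [0.53, 0.95, 0], "gripper": 93}
    - {"rot": [0, 0, 0], "travel": [0.53, 0.95, 0], "gripper": 93}
    - {"rot": [0, 0, 0], "travel": [0.5, 0.5, 0], "gripper": 93}
    - {"rot": [0, 0, 0], "travel": [0, 0, 0], "gripper": 93}

```text
time: 14.3
tool_pos: [0.5117, 0.0958, 0.3154]
tool_rot: [[-0.991, 0.136, -0.0], [0.136, 0.991, 0.001], [0.0, 0.001, -1.0]]
force: [0.5, 0.0, -0.3]
gripper_width: 0.0931
grip_force: 0.0
```

```bash
python3 - <<'E'
from h import *
go(429,289,66,81)
t=viewer.camera('side'); p=viewer.camera('top')
# trays/tins check in orthophoto + stack
a=cv2.resize(t['frame'][310:410,270:380],None,fx=3.6,fy=3.6,interpolation=cv2.INTER_CUBIC)
b=cv2.resize(p['frame'][240:340,185:295],None,fx=3.6,fy=3.6,interpolation=cv2.INTER_CUBIC)
c=cv2.resize(t['frame'][150:210,310:376],None,fx=3.6,fy=3.6,interpolation=cv2.INTER_CUBIC)
d=cv2.resize(p['frame'][185:245,385:451],None,fx=3.6,fy=3.6,interpolation=cv2.INTER_CUBIC)
top=np.hstack([a,b]); bot=np.hstack([c,d]); bot=np.pad(bot,((0,0),(0,top.shape[1]-bot.shape[1]),(0,0)))
cv2.imwrite('pics/m9.png',np.vstack([top,bot])[:,:,::-1]); print(a.shape)
E
```

```text
units [2.7  4.5  2.07] yaw 82.2 rz 1.2 joints [-0.03  0.29  1.73  0.    1.12 -1.47] grasp [511.7  95.8 148.4] t 14.3 w 93.1
(360, 396, 3)
```

View pics/m9.png

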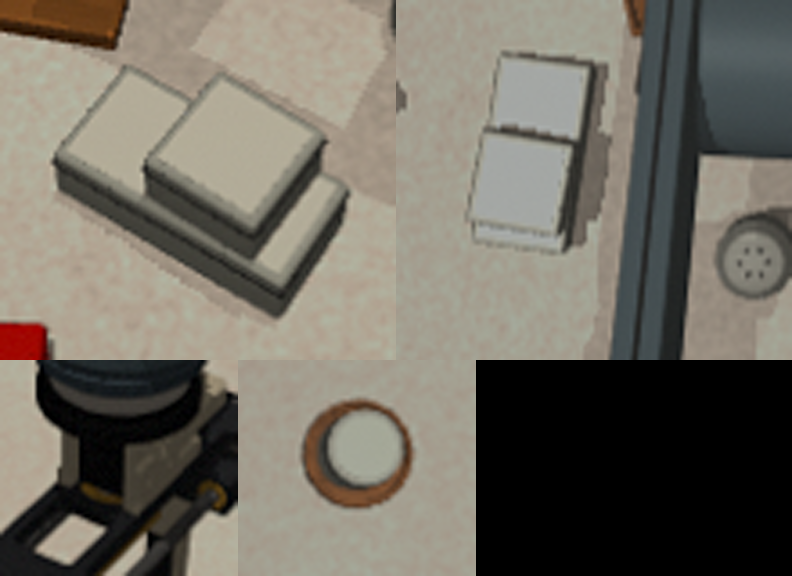

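Round tin stands centred in its tray (lid (366,447), ring (358,453), the difference is parallax). Square lid corners in the side crop: (221,72),(326,140),(251,235),(146,160).

```bash
python3 - <<'E'
from h import *
t=viewer.camera('side'); p=viewer.camera('top')
def fit(c,q,o,z):
    w=(px2w(c,(np.array(q,float)+.5)/3.6-.5+o,z)*1000)
    ang=[np.degrees(np.arctan2(*(w[(i+1)%4]-w[i])[::-1])) for i in range(4)]
    print(np.round(w.mean(0),1),np.round(ang,1),[round(float(np.linalg.norm(w[(i+1)%4]-w[i])),1) for i in range(4)])
fit(t,[(221,72),(326,140),(251,235),(146,160)],[270,310],.07)
fit(p,np.array([(486,130),(577,142),(562,238),(471,222)])-[396,0],[185,240],.07)
fit(t,[(126,67),(55,157),(281,279),(348,189)],[270,310],.036)
E
```

```text
[427.8 291.5] [167.8  79.6 -13.1 -99.9] [61.2, 60.5, 60.8, 59.6]
[429.3 284.8] [-96.7 172.6  80.7  -7.6] [60.4, 64.1, 60.7, 61.3]
[446.7 289.8] [ 83.8 174.9 -99.8  -7.1] [61.6, 124.4, 57.4, 128.0]
```

>>> play_rows:
  rows:
    - {"rot": [0, 0, 0], "travel": [0.3, 0.5, 0], "gripper": 93}
    - {"rot": [0, 0, 0], "travel": [0.5, 0.85, 0], "gripper": 93}
    - {"rot": [0, 0, 0], "travel": [0.5, 0.85, 0], "gripper": 93}
    - {"rot": [0, 0, 0], "travel": [0.5, 0.85, 0], "gripper": 93}
    - {"rot": [0, 0, 0], "travel": [0.4, 0.7, 0], "gripper": 93}
    - {"rot": [0, 0, 0], "travel": [0.3, 0.5, 0], "gripper": 93}
    - {"rot": [0, 0, 0], "travel": [0.18, 0.28, 0], "gripper": 93}
    - {"rot": [0, 0, 1.9], "travel": [0, 0, 0], "gripper": 93}
    - {"rot": [0, 0, 0], "travel": [0, 0, 0], "gripper": 93}

```text
time: 15.4
tool_pos: [0.4337, 0.2868, 0.3144]
tool_rot: [[-0.985, 0.173, 0.0], [0.173, 0.985, -0.0], [-0.0, -0.0, -1.0]]
force: [-0.4, -1.0, 0.0]
gripper_width: 0.0928
grip_force: 0.0
```

```bash
python3 - <<'E'
from h import *
go(430,290,66,80.3)
E
```

```text
units [0.11 0.06 2.03] yaw 80.0 rz -0.3 joints [ 0.37  0.29  1.73 -0.    1.12 -1.03] grasp [433.7 286.8 147.4] t 15.4 w 92.8
```

>>> play_rows:
  rows:
    - {"rot": [0, 0, 0], "travel": [0.11, 0.06, 0.2], "gripper": 93}
    - {"rot": [0, 0, 0], "travel": [0, 0, 0.6], "gripper": 93}
    - {"rot": [0, 0, 0], "travel": [0, 0, 0.6], "gripper": 93}
    - {"rot": [0, 0, 0], "travel": [0, 0, 0.4], "gripper": 93}
    - {"rot": [0, 0, 0], "travel": [0, 0, 0.2], "gripper": 88}
    - {"rot": [0, 0, 0], "travel": [0, 0, 0], "gripper": 80}
    - {"rot": [0, 0, 0], "travel": [0, 0, 0], "gripper": 74}
    - {"rot": [0, 0, 0], "travel": [0, 0, 0], "gripper": 68}
    - {"rot": [0, 0, 0], "travel": [0, 0, 0], "gripper": 62}
    - {"rot": [0, 0, 0], "travel": [0, 0, 0], "gripper": 55}
  force: 30

```text
time: 16.4
tool_pos: [0.4292, 0.2901, 0.2351]
tool_rot: [[-0.985, 0.172, 0.001], [0.172, 0.985, -0.001], [-0.001, -0.0, -1.0]]
force: [-0.9, -2.6, 4.3]
gripper_width: 0.0619
grip_force: 30.0
```

```bash
python3 - <<'E'
from h import *
go(445,-282,66,99.9)
E
```

```text
units [ -2.84 -14.02   0.06] yaw 80.1 rz -19.8 joints [ 0.38  0.38  1.83 -0.    0.93 -1.02] grasp [429.2 290.1  68.1] t 16.4 w 61.9
```

>>> play_rows:
  rows:
    - {"rot": [0, 0, 0], "travel": [0, 0, -0.2], "gripper": 55}
    - {"rot": [0, 0, 0], "travel": [0, 0, -0.6], "gripper": 55}
    - {"rot": [0, 0, 0], "travel": [0, 0, -0.6], "gripper": 55}
    - {"rot": [0, 0, 0], "travel": [0, 0, -0.5], "gripper": 55}
    - {"rot": [0, 0, 0], "travel": [-0.07, -0.35, 0], "gripper": 55}
    - {"rot": [0, 0, 0], "travel": [-0.14, -0.7, 0], "gripper": 55}
    - {"rot": [0, 0, 0], "travel": [-0.19, -0.95, 0], "gripper": 55}
    - {"rot": [0, 0, 0], "travel": [-0.19, -0.95, 0], "gripper": 55}
    - {"rot": [0, 0, 0], "travel": [-0.19, -0.95, 0], "gripper": 55}
    - {"rot": [0, 0, 0], "travel": [-0.19, -0.95, 0], "gripper": 55}

```text
time: 17.4
tool_pos: [0.4328, 0.0906, 0.3093]
tool_rot: [[-0.985, 0.172, -0.002], [0.172, 0.985, -0.0], [0.002, -0.0, -1.0]]
force: [0.3, -0.1, -3.3]
gripper_width: 0.062
grip_force: 30.0
```

>>> play_rows:
  rows:
    - {"rot": [0, 0, 0], "travel": [-0.19, -0.95, 0], "gripper": 55}
    - {"rot": [0, 0, 0], "travel": [-0.19, -0.95, 0], "gripper": 55}
    - {"rot": [0, 0, 0], "travel": [-0.19, -0.95, 0], "gripper": 55}
    - {"rot": [0, 0, 0], "travel": [-0.19, -0.95, 0], "gripper": 55}
    - {"rot": [0, 0, 0], "travel": [-0.19, -0.95, 0], "gripper": 55}
    - {"rot": [0, 0, 0], "travel": [-0.19, -0.95, 0], "gripper": 55}
    - {"rot": [0, 0, 0], "travel": [-0.19, -0.9, 0], "gripper": 55}
    - {"rot": [0, 0, 0], "travel": [-0.1, -0.5, 0], "gripper": 55}
    - {"rot": [0, 0, 0], "travel": [0, 0, 0], "gripper": 55}

```text
time: 18.3
tool_pos: [0.4405, -0.1999, 0.3093]
tool_rot: [[-0.984, 0.176, -0.001], [0.176, 0.984, -0.0], [0.001, -0.0, -1.0]]
force: [-0.4, -0.2, -2.7]
gripper_width: 0.0619
grip_force: 30.0
```

```bash
python3 - <<'E'
from h import *
go(445,-282,36,99.9)
E
```

```text
units [-0.47 -2.    2.66] yaw 79.9 rz -20.0 joints [-0.66  0.23  1.82 -0.    1.09 -2.05] grasp [ 440.5 -199.9  142.3] t 18.3 w 61.9
```

>>> play_rows:
  rows:
    - {"rot": [0, 0, 0], "travel": [-0.17, -0.8, 0], "gripper": 55}
    - {"rot": [0, 0, 0], "travel": [-0.17, -0.8, 0], "gripper": 55}
    - {"rot": [0, 0, 0], "travel": [-0.13, -0.4, 0], "gripper": 55}
    - {"rot": [0, 0, -5], "travel": [0, 0, 0.2], "gripper": 55}
    - {"rot": [0, 0, -5], "travel": [0, 0, 0.4], "gripper": 55}
    - {"rot": [0, 0, -5], "travel": [0, 0, 0.6], "gripper": 55}
    - {"rot": [0, 0, -5], "travel": [0, 0, 0.5], "gripper": 55}
    - {"rot": [0, 0, 0], "travel": [0, 0, 0.1], "gripper": 55}
    - {"rot": [0, 0, 0], "travel": [0, 0, 0], "gripper": 55}

```text
time: 19.2
tool_pos: [0.4457, -0.2781, 0.2375]
tool_rot: [[-0.985, -0.173, -0.002], [-0.173, 0.985, 0.002], [0.002, 0.003, -1.0]]
force: [-0.1, 0.1, -2.8]
gripper_width: 0.062
grip_force: 30.0
```

```bash
python3 - <<'E'
from h import *
go(445,-282,36,99.9)
t=viewer.camera('side'); p=viewer.camera('top')
a=cv2.resize(t['frame'][120:220,370:480],None,fx=3.6,fy=3.6,interpolation=cv2.INTER_CUBIC)
b=cv2.resize(p['frame'][240:340,400:510],None,fx=3.6,fy=3.6,interpolation=cv2.INTER_CUBIC)
cv2.imwrite('pics/m10.png',np.hstack([a,b])[:,:,::-1])
E
```

```text
units [ 0.03 -0.09  0.86] yaw 100.0 rz 0.1 joints [-0.77  0.39  1.8   0.    0.95 -2.52] grasp [ 445.7 -278.1   70.5] t 19.2 w 62.0
```

View pics/m10.png

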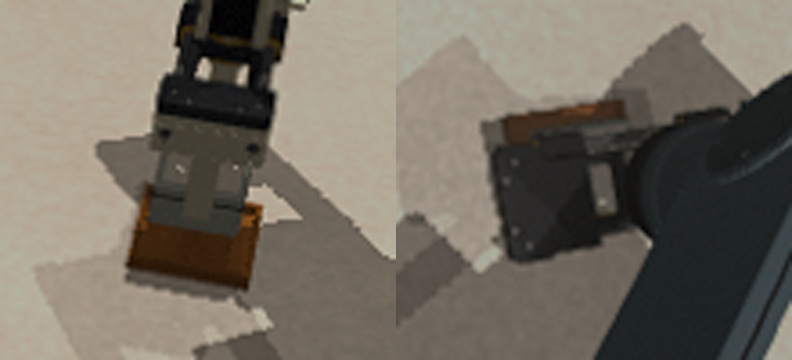

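```bash
python3 - <<'E'
from h import *
t=viewer.camera('side')
def f(q,z): return px2w(t,(np.array(q,float)+.5)/3.6-.5+[370,120],z)*1000
w=f([(150,214),(243,233)],.0385); d=(w[1]-w[0])/np.linalg.norm(w[1]-w[0]); n=np.array([-d[1],d[0]]); n*=-np.sign(n[1])
print('tin',w,d,w.mean(0)+31*n)
r=f([(148,186),(264,206),(249,285),(127,262)],.012); print('tray',r,r.mean(0))
E
```

```text
tin [[ 471.31970167 -252.22815027]
 [ 407.34403617 -260.65976262]] [-0.99142669 -0.13066414] [ 443.38245736 -287.17818384]
tray [[ 490.90765849 -318.44238952]
 [ 407.70472548 -333.46522531]
 [ 393.02212192 -241.53024917]
 [ 476.34147014 -227.71017738]] [ 441.99399401 -280.28701034]
```

The held tin is square to its tray and nearly over it (tray rim corners (148,186),(264,206),(249,285),(127,262)); a 2 mm shift and then lower.

>>> play_rows:
  rows:
    - {"rot": [0, 0, 0], "travel": [0.02, -0.06, 0], "gripper": 55}
    - {"rot": [0, 0, 0], "travel": [0, 0, 0.3], "gripper": 55}
    - {"rot": [0, 0, 0], "travel": [0, 0, 0.3], "gripper": 55}
    - {"rot": [0, 0, 0], "travel": [0, 0, 0.1], "gripper": 55}
    - {"rot": [0, 0, 0], "travel": [0, 0, 0.05], "gripper": 55}
    - {"rot": [0, 0, 0], "travel": [0, 0, 0], "gripper": 55}

```text
time: 19.95
tool_pos: [0.4456, -0.2815, 0.2078]
tool_rot: [[-0.985, -0.175, -0.001], [-0.175, 0.985, 0.001], [0.001, 0.001, -1.0]]
force: [-0.8, -0.4, -3.5]
gripper_width: 0.0619
grip_force: 30.0
```

```bash
python3 - <<'E'
from h import *
go(445,-280,36,99.9); print(sensors.state()['force'])
t=viewer.camera('side')
cv2.imwrite('pics/s11.png',cv2.resize(t['frame'][120:220,370:480],None,fx=5,fy=5,interpolation=cv2.INTER_CUBIC)[:,:,::-1])
E
```

```text
units [0.01 0.04 0.12] yaw 100.1 rz 0.2 joints [-0.78  0.44  1.83  0.    0.88 -2.52] grasp [ 445.6 -281.5   40.8] t 19.95 w 61.9
[-0.76861128 -0.39317249 -3.52906798]
```

View pics/s11.png

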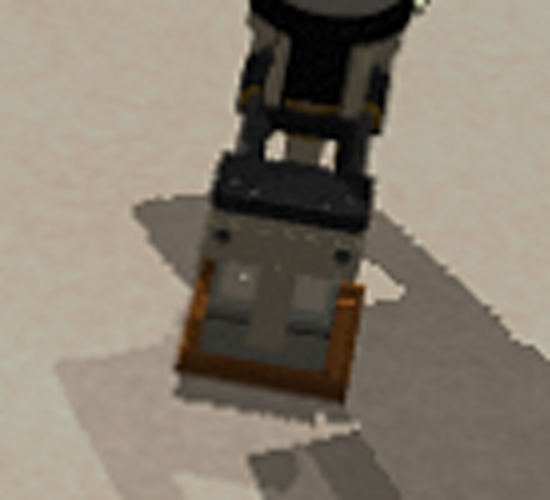

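The tin is inside the recess outline (tray left edge 183, right 345; tin 198–330) and 5 mm above the floor. Lower and release.

>>> play_rows:
  rows:
    - {"rot": [0, 0, 0], "travel": [-0.03, 0.02, 0.06], "gripper": 55}
    - {"rot": [0, 0, 0], "travel": [0, 0, 0.05], "gripper": 55}
    - {"rot": [0, 0, 0], "travel": [0, 0, 0], "gripper": 55}

```text
time: 20.3
tool_pos: [0.4467, -0.2804, 0.2038]
tool_rot: [[-0.984, -0.175, -0.0], [-0.175, 0.984, 0.0], [0.0, 0.0, -1.0]]
force: [-0.3, -0.0, -4.1]
gripper_width: 0.0615
grip_force: 30.0
```

```bash
python3 - <<'E'
from h import *
go(445,-280,36,99.9)
E
```

```text
units [0.04 0.02 0.02] yaw 100.1 rz 0.2 joints [-0.77  0.44  1.83 -0.    0.87 -2.52] grasp [ 446.7 -280.4   36.8] t 20.3 w 61.5
```

>>> play_rows:
  rows:
    - {"rot": [0, 0, 0], "travel": [0, 0, 0.03], "gripper": 55}
    - {"rot": [0, 0, 0], "travel": [0, 0, 0.02], "gripper": 55}
    - {"rot": [0, 0, 0], "travel": [0, 0, 0], "gripper": 55}

```text
time: 20.6
tool_pos: [0.4468, -0.2805, 0.2031]
tool_rot: [[-0.985, -0.175, 0.0], [-0.175, 0.985, -0.0], [-0.0, -0.001, -1.0]]
force: [-2.9, 3.4, 6.9]
gripper_width: 0.0622
grip_force: 30.0
```

>>> play_rows:
  rows:
    - {"rot": [0, 0, 0], "travel": [0, 0, 0], "gripper": 64}
    - {"rot": [0, 0, 0], "travel": [0, 0, 0], "gripper": 72}
    - {"rot": [0, 0, 0], "travel": [0, 0, 0], "gripper": 82}
    - {"rot": [0, 0, 0], "travel": [0, 0, -0.3], "gripper": 82}
    - {"rot": [0, 0, 0], "travel": [0, 0, -0.7], "gripper": 93}
    - {"rot": [0, 0, 4.2], "travel": [0, 0, -0.9], "gripper": 93}
    - {"rot": [0, 0, 4.2], "travel": [0, 0, -0.6], "gripper": 93}
    - {"rot": [0, 0, 4.2], "travel": [0, 0.4, 0], "gripper": 93}
    - {"rot": [0, 0, 4.2], "travel": [0, 0.7, 0], "gripper": 93}

```text
time: 21.5
tool_pos: [0.4478, -0.2377, 0.3041]
tool_rot: [[-0.993, 0.122, 0.003], [0.122, 0.993, -0.003], [-0.003, -0.003, -1.0]]
force: [0.6, 1.0, 0.6]
gripper_width: 0.093
grip_force: 0.0
```

```bash
python3 - <<'E'
from h import *
go(447,289.5,140,83.2)
E
```

```text
units [ 1.63 13.08 -0.11] yaw 83.0 rz -0.2 joints [-0.71  0.27  1.78 -0.    1.08 -2.16] grasp [ 447.8 -237.7  137.1] t 21.5 w 93.0
```

>>> play_rows:
  rows:
    - {"rot": [0, 0, 0], "travel": [0.12, 0.9, 0], "gripper": 93}
    - {"rot": [0, 0, 0], "travel": [0.12, 0.95, 0], "gripper": 93}
    - {"rot": [0, 0, 0], "travel": [0.12, 0.95, 0], "gripper": 93}
    - {"rot": [0, 0, 0], "travel": [0.12, 0.95, 0], "gripper": 93}
    - {"rot": [0, 0, 0], "travel": [0.12, 0.95, 0], "gripper": 93}
    - {"rot": [0, 0, 0], "travel": [0.12, 0.95, 0], "gripper": 93}
    - {"rot": [0, 0, 0], "travel": [0.12, 0.95, 0], "gripper": 93}
    - {"rot": [0, 0, 0], "travel": [0.12, 0.95, 0], "gripper": 93}
    - {"rot": [0, 0, 0], "travel": [0.12, 0.95, 0], "gripper": 93}
    - {"rot": [0, 0, 0], "travel": [0.12, 0.95, 0], "gripper": 93}

```text
time: 22.5
tool_pos: [0.4438, 0.146, 0.3029]
tool_rot: [[-0.993, 0.117, 0.001], [0.117, 0.993, 0.0], [-0.001, 0.0, -1.0]]
force: [0.3, -0.0, -0.7]
gripper_width: 0.093
grip_force: 0.0
```

>>> play_rows:
  rows:
    - {"rot": [0, 0, 0], "travel": [0.12, 0.95, 0], "gripper": 93}
    - {"rot": [0, 0, 0], "travel": [0.12, 0.9, 0], "gripper": 93}
    - {"rot": [0, 0, 0], "travel": [0.1, 0.7, 0], "gripper": 93}
    - {"rot": [0, 0, 0], "travel": [0, 0, 0], "gripper": 93}

```text
time: 22.9
tool_pos: [0.4421, 0.2501, 0.3028]
tool_rot: [[-0.994, 0.113, 0.001], [0.113, 0.994, 0.001], [-0.001, 0.002, -1.0]]
force: [-0.2, -0.9, 0.3]
gripper_width: 0.093
grip_force: 0.0
```

```bash
python3 - <<'E'
from h import *
go(447,289.5,30,83.2)
E
```

```text
units [-0.01  0.99  2.65] yaw 83.5 rz 0.3 joints [ 0.29  0.28  1.78  0.    1.08 -1.16] grasp [442.1 250.1 135.8] t 22.9 w 93.0
```

>>> play_rows:
  rows:
    - {"rot": [0, 0, 0.3], "travel": [0, 0.6, 0], "gripper": 93}
    - {"rot": [0, 0, 0], "travel": [0, 0.39, 0.3], "gripper": 93}
    - {"rot": [0, 0, 0], "travel": [0, 0, 0.6], "gripper": 93}
    - {"rot": [0, 0, 0], "travel": [0, 0, 0.3], "gripper": 93}
    - {"rot": [0, 0, 0], "travel": [0, 0, 0.1], "gripper": 93}
    - {"rot": [0, 0, 0], "travel": [0, 0, 0], "gripper": 93}

```text
time: 23.5
tool_pos: [0.4471, 0.2861, 0.2493]
tool_rot: [[-0.992, 0.123, -0.002], [0.123, 0.992, -0.001], [0.002, -0.001, -1.0]]
force: [0.5, 1.0, 0.9]
gripper_width: 0.0931
grip_force: 0.0
```

```bash
python3 - <<'E'
from h import *
go(447,289.5,31,83.2)
t=viewer.camera('side')
cv2.imwrite('pics/s12.png',cv2.resize(t['frame'][280:410,260:400],None,fx=4,fy=4,interpolation=cv2.INTER_CUBIC)[:,:,::-1])
E
```

```text
units [0.01 0.09 1.28] yaw 83.0 rz -0.2 joints [ 0.36  0.38  1.78 -0.    0.98 -1.09] grasp [447.1 286.1  82.3] t 23.5 w 93.1
```

View pics/s12.png

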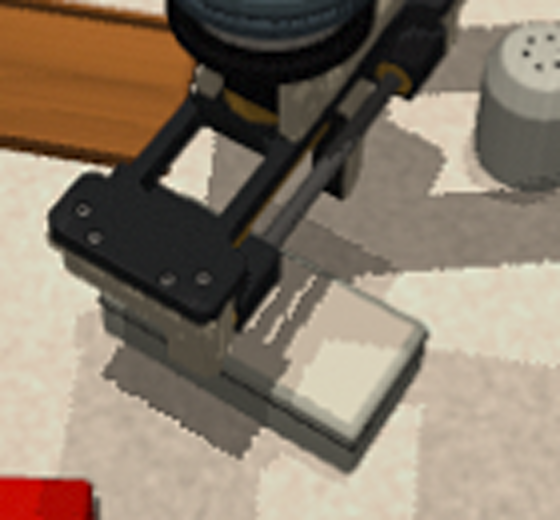

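The oblong tin hasn't moved (front corner (351,440), right corner (427,328)), and the fingers are astride it. Descend and grip.

>>> play_rows:
  rows:
    - {"rot": [0, 0, 0], "travel": [0.01, 0.09, 0.3], "gripper": 93}
    - {"rot": [0, 0, 0], "travel": [0, 0, 0.5], "gripper": 93}
    - {"rot": [0, 0, 0], "travel": [0, 0, 0.3], "gripper": 93}
    - {"rot": [0, 0, 0], "travel": [0, 0, 0.18], "gripper": 90}
    - {"rot": [0, 0, 0], "travel": [0, 0, 0], "gripper": 82}
    - {"rot": [0, 0, 0], "travel": [0, 0, 0], "gripper": 75}
    - {"rot": [0, 0, 0], "travel": [0, 0, 0], "gripper": 69}
    - {"rot": [0, 0, 0], "travel": [0, 0, 0], "gripper": 63}
    - {"rot": [0, 0, 0], "travel": [0, 0, 0], "gripper": 57}
  force: 40

```text
time: 24.45
tool_pos: [0.4474, 0.2901, 0.1994]
tool_rot: [[-0.993, 0.122, 0.001], [0.122, 0.993, -0.0], [-0.001, -0.0, -1.0]]
force: [-0.2, -2.6, 3.4]
gripper_width: 0.0633
grip_force: 40.0
```

```bash
python3 - <<'E'
from h import *
go(614,204,100,105)
E
```

```text
units [-4.4  -1.63 -1.69] yaw 83.0 rz -22.0 joints [ 0.37  0.46  1.82 -0.    0.87 -1.08] grasp [447.4 290.1  32.4] t 24.45 w 63.3
```

>>> play_rows:
  rows:
    - {"rot": [0, 0, 0], "travel": [0, 0, -0.2], "gripper": 57}
    - {"rot": [0, 0, 0], "travel": [0, 0, -0.6], "gripper": 57}
    - {"rot": [0, 0, 0], "travel": [-0.3, -0.1, -0.5], "gripper": 57}
    - {"rot": [0, 0, 0], "travel": [-0.8, -0.3, -0.2], "gripper": 57}
    - {"rot": [0, 0, 0], "travel": [-0.9, -0.34, 0], "gripper": 57}
    - {"rot": [0, 0, 0], "travel": [-0.9, -0.34, 0], "gripper": 57}
    - {"rot": [0, 0, 0], "travel": [-0.8, -0.3, 0], "gripper": 57}
    - {"rot": [0, 0, 0], "travel": [-0.5, -0.18, 0], "gripper": 57}
    - {"rot": [0, 0, 0], "travel": [-0.15, -0.05, 0], "gripper": 57}

```text
time: 25.35
tool_pos: [0.6138, 0.2037, 0.2586]
tool_rot: [[-0.992, 0.124, 0.001], [0.124, 0.992, 0.0], [-0.001, 0.0, -1.0]]
force: [-0.9, 0.3, -3.1]
gripper_width: 0.0639
grip_force: 40.0
```

>>> play_rows:
  rows:
    - {"rot": [0, 0, -4], "travel": [0, 0, 0], "gripper": 57}
    - {"rot": [0, 0, -5], "travel": [0, 0, 0], "gripper": 57}
    - {"rot": [0, 0, -5], "travel": [0, 0, 0], "gripper": 57}
    - {"rot": [0, 0, -5], "travel": [0, 0, 0], "gripper": 57}
    - {"rot": [0, 0, -3], "travel": [0, 0, 0], "gripper": 57}
    - {"rot": [0, 0, 0], "travel": [0, 0, 0], "gripper": 57}

```text
time: 25.95
tool_pos: [0.6109, 0.2059, 0.2586]
tool_rot: [[-0.966, -0.26, -0.002], [-0.26, 0.966, 0.0], [0.001, 0.001, -1.0]]
force: [0.2, 0.4, -3.0]
gripper_width: 0.0641
grip_force: 40.0
```

```bash
python3 - <<'E'
from h import *
go(614,204,60,105)
E
```

```text
units [-0.06 -0.07  0.79] yaw 105.1 rz 0.1 joints [ 0.15  0.55  1.47  0.    1.12 -1.68] grasp [610.9 205.9  91.6] t 25.95 w 64.1
```

>>> play_rows:
  rows:
    - {"rot": [0, 0, 0], "travel": [-0.06, -0.07, 0], "gripper": 57}
    - {"rot": [0, 0, 0], "travel": [0, 0, 0.4], "gripper": 57}
    - {"rot": [0, 0, 0], "travel": [0, 0, 0.5], "gripper": 57}
    - {"rot": [0, 0, 0], "travel": [0, 0, 0.2], "gripper": 57}
    - {"rot": [0, 0, 0], "travel": [0, 0, 0], "gripper": 57}

```text
time: 26.45
tool_pos: [0.6144, 0.203, 0.2132]
tool_rot: [[-0.966, -0.258, -0.003], [-0.258, 0.966, -0.0], [0.004, 0.0, -1.0]]
force: [0.6, -0.9, -2.6]
gripper_width: 0.0637
grip_force: 40.0
```

```bash
python3 - <<'E'
from h import *
go(614,204,36.4,105); print(sensors.state()['force'])
# wood visible around tin: rim band widths on each side from both cameras at z=12
for n in('top','side'):
    c=viewer.camera(n); hsv=cv2.cvtColor(ortho(c,.614,.204,.24,.24,.012,1000),cv2.COLOR_RGB2HSV)
    m=((hsv[...,0]<18)&(hsv[...,1]>110)&(hsv[...,2]>35)).astype(np.uint8)
    M=cv2.getRotationMatrix2D((120,120),15-90,1)   # tray x -> image right? sample both axes
    r=cv2.warpAffine(m,cv2.getRotationMatrix2D((120,120),-15,1),(240,240))
    print(n); print('\n'.join(''.join('#' if v else '.' for v in row) for row in r[20:220:8,40:200:4]))
E
```

```text
units [0.   0.03 0.25] yaw 105.0 rz -0.0 joints [ 0.15  0.6   1.5   0.    1.04 -1.68] grasp [614.4 203.   46.2] t 26.45 w 63.7
[ 0.64573903 -0.89140468 -2.5975934 ]
top
........................................
........................................
........................................
........................................
........................................
........................................
........................................
........................................
........................................
........................................
........................................
........................................
........................................
........................................
........................................
........................................
...........#..................##........
..........##..................##........
..........##..................##........
...........#..................##........
...........#.................###........
..........#########..........###........
...........#######...........
[... 423 characters left out ...]
...
........######..........................
........######..........................
........######..........................
........######..........................
........######..........................
........######..........................
........######..........................
........######..........................
........######..........................
........######..........................
.........#####..........................
........######..........................
........######..........................
........########################........
........########################........
........................................
........................................
```

>>> play_rows:
  rows:
    - {"rot": [0, 0, 0], "travel": [0, 0.01, 0.1], "gripper": 57}
    - {"rot": [0, 0, 0], "travel": [0, 0, 0.08], "gripper": 57}
    - {"rot": [0, 0, 0], "travel": [0, 0, 0.05], "gripper": 57}
    - {"rot": [0, 0, 0], "travel": [0, 0, 0], "gripper": 57}

```text
time: 26.95
tool_pos: [0.6148, 0.2034, 0.2053]
tool_rot: [[-0.966, -0.259, -0.001], [-0.259, 0.966, -0.0], [0.001, 0.0, -1.0]]
force: [-0.7, 0.0, -3.0]
gripper_width: 0.0638
grip_force: 40.0
```

>>> play_rows:
  rows:
    - {"rot": [0, 0, 0], "travel": [0, 0, 0.04], "gripper": 57}
    - {"rot": [0, 0, 0], "travel": [0, 0, 0.02], "gripper": 57}
    - {"rot": [0, 0, 0], "travel": [0, 0, 0], "gripper": 57}

```text
time: 27.25
tool_pos: [0.615, 0.2034, 0.2034]
tool_rot: [[-0.966, -0.259, 0.0], [-0.259, 0.966, -0.0], [-0.0, -0.0, -1.0]]
force: [-0.0, -0.1, -1.0]
gripper_width: 0.0638
grip_force: 40.0
```

Contact with the floor is beginning (z matches 36.4 mm). Release and lift away.

>>> play_rows:
  rows:
    - {"rot": [0, 0, 0], "travel": [0, 0, 0.01], "gripper": 64}
    - {"rot": [0, 0, 0], "travel": [0, 0, 0], "gripper": 72}
    - {"rot": [0, 0, 0], "travel": [0, 0, 0], "gripper": 84}
    - {"rot": [0, 0, 0], "travel": [0, 0, 0], "gripper": 84}
    - {"rot": [0, 0, 0], "travel": [0, 0, -0.3], "gripper": 84}
    - {"rot": [0, 0, 0], "travel": [0, 0, -0.7], "gripper": 84}
    - {"rot": [0, 0, 0], "travel": [0, 0, -0.9], "gripper": 93}
    - {"rot": [0, 0, 0], "travel": [0, 0, -0.8], "gripper": 93}
    - {"rot": [0, 0, 0], "travel": [0.8, 0, -0.5], "gripper": 93}
    - {"rot": [0, 0, 0], "travel": [0.9, 0, 0], "gripper": 93}

```text
time: 28.25
tool_pos: [0.5503, 0.1858, 0.3352]
tool_rot: [[-0.966, -0.259, 0.009], [-0.259, 0.966, 0.001], [-0.009, -0.001, -1.0]]
force: [0.3, 0.5, 0.3]
gripper_width: 0.0925
grip_force: 0.0
```

>>> play_rows:
  rows:
    - {"rot": [0, 0, 0], "travel": [0.9, 0.3, 0], "gripper": 93}
    - {"rot": [0, 0, 0], "travel": [0.9, 0.6, 0], "gripper": 93}
    - {"rot": [0, 0, 0], "travel": [0.9, 0.6, 0], "gripper": 93}
    - {"rot": [0, 0, 0], "travel": [0.8, 0.6, 0], "gripper": 93}
    - {"rot": [0, 0, 0], "travel": [0.5, 0.6, 0], "gripper": 93}
    - {"rot": [0, 0, 0], "travel": [0.2, 0.3, 0], "gripper": 93}
    - {"rot": [0, 0, 0], "travel": [0, 0, 0], "gripper": 93}
    - {"rot": [0, 0, 0], "travel": [0, 0, 0], "gripper": 93}

```text
time: 29.05
tool_pos: [0.357, 0.2584, 0.3313]
tool_rot: [[-0.966, -0.26, 0.002], [-0.26, 0.966, 0.0], [-0.002, -0.0, -1.0]]
force: [0.5, -0.5, -0.1]
gripper_width: 0.093
grip_force: 0.0
```

```bash
python3 - <<'E'
from h import *
go(0,0,0)
trays=dict(small=(538.5,6,60,60,0,44),round=(637,-201,78,78,0,40),square=(445,-282,86,86,9.9,38),oblong=(614,204,154,88,15,40))
for n in('top','side'):
    c=viewer.camera(n); o=c['T'][:3,3]*1000
    hsv=cv2.cvtColor(c['frame'],cv2.COLOR_RGB2HSV)
    wood=((hsv[...,0]<18)&(hsv[...,1]>110)&(hsv[...,2]>40)).astype(np.uint8)
    for k,(x,y,a,b,_,h) in trays.items():
        u=w2px(c,np.array([x,y,12])/1000)[0]
        for q in cv2.findContours(wood,cv2.RETR_EXTERNAL,cv2.CHAIN_APPROX_NONE)[0]:
            if cv2.pointPolygonTest(q,tuple(map(float,u)),True)>-12 and cv2.contourArea(q)>60:
                f=np.zeros_like(wood); cv2.drawContours(f,[cv2.convexHull(q)],-1,1,-1)
                rim=px2w(c,q[:,0],.012)*1000; rc=cv2.minAreaRect(rim.astype(np.float32))
                g=(f==1)&(hsv[...,1]<70)&(hsv[...,2]>110)
                ys,xs=np.nonzero(g)
                if len(xs)<20: print(n,k,'few',np.round(rc[0],1)); continue
                lid=px2w(c,np.c_[xs,ys],h/1000)*1000; lr=cv2.minAreaRect(lid.astype(np.float32))
                print(n,k,'tray',np.round(rc[0],1),np.round(rc[1]),round(rc[2]),'lid',np.round(lr[0],1),np.round(lr[1]),round(lr[2]))
    for k in('dredger','spatula'): print(k,[(r['location'],round(r['score'],2)) for r in viewer.recognise(c,k)[:2]])
    for k in('small','round','square','oblong'): print(k,[(r['location'],round(r['score'],2)) for r in viewer.recognise(c,'tin_'+k)[:3]], w2px(c,np.array([*trays[k][:2],trays[k][5]])/1000)[0].round(1))
E
```

```text
units [10.3  -3.92  4.09] yaw 105.0 rz None joints [ 0.37  0.13  1.89 -0.    1.12 -1.46] grasp [357.  258.4 164.3] t 29.05 w 93.0
top small tray [538.8   3. ] [54. 56.] 1 lid [535.3   1.6] [32. 32.] 46
top round tray [ 637.8 -204.2] [75. 72.] 1 lid [ 635.9 -204.3] [57. 50.] 46
top square tray [ 445.4 -284.5] [85. 86.] 10 lid [ 448.1 -280.8] [87. 61.] 13
top oblong tray [614.3 200.6] [153.  87.] 15 lid [610.8 199.8] [151.  66.] 15
dredger [([284.9, 311.2], 0.86)]
spatula [([346.6, 190.2], 0.96)]
small [([340.4, 248.4], 0.62)] [336.8 247.2]
round [([421.5, 209.4], 0.77)] [419.7 209.5]
square [([333.6, 241.8], 0.7), ([448.9, 285.6], 0.6)] [451.  286.8]
oblong [([258.0, 214.4], 0.92), ([152.9, 269.0], 0.85)] [257.4 215.3]
side small few [536.5  14. ]
side round tray [ 630.4 -192.1] [74. 70.] 26 lid [ 629.9 -182.8] [42. 12.] 26
dredger [([394.8, 302.0], 0.55)]
spatula [([291.4, 217.7], 0.61)]
small [([346.8, 238.8], 0.84)] [344.2 234.3]
round [([343.5, 176.5], 0.86)] [342.  171.8]
square [] [425.  175.6]
oblong [([268.2, 291.3], 0.85), ([259.7, 442.7], 0.85)] [266.7 287.8]
```

```bash
python3 -c "
from plant import workorder
print(workorder.sign_off())"
```

```text
the job is handed in; nothing more can be done
None
```

I put all four tins in their own trays, in order and released, and handed the job in at about 29 s on the robot clock; the last camera check put the small, larger round and oblong tins within about 4 mm of their tray centres, while the square's fit was blurred (it met the tray floor at the expected height on placing), the dredger and spatula had not moved, no verdict came back, and I viewed 15 pictures, one over the limit of 14.

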